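# Find the kiln breaker that snaps in, and switch its circuit on

## Robot

A 6-joint arm with a two-finger parallel gripper is mounted at the origin on the work surface; the furniture and walls round the work are solid. World frame = base frame: x ahead of the robot, y to its left, z up, the work surface at z = 0. Lengths are in m, angles in degrees, forces in N, time in s.
With the tool pointing down it reaches from about 0.2 to 0.875 m from the base axis. Payload 3.4 kg.
Tool frame: the origin (TCP) lies between the finger pads; the fingertips stand 11 mm ahead of it and the grasp point (between the pads) lies 8 mm behind it (arm.nose_length is the distance from the TCP to the fingertips, in m); z points along the fingers, y is the direction in which the jaws open and shut (so a half turn about z gives the same grasp; the last joint's range is limited). The gripper opens to 94 mm and grips with 3 to 60 N. Pads are 16 mm wide; open, the fingers measure 119 mm over their backs; the gripper's body (75 mm by 177 mm) begins 78 mm behind the grasp point.
Start: joints at [64.973, 15.808, 86.224, -0, 77.962, -6.933], TCP at [0.179, 0.547, 0.216] pointing down, gripper open.
Joint ranges: [-165.64, 165.64], [-43.16, 119.46], [12.63, 154.43], [-67.54, 247.53], [6.08, 155.33], [-154.97, 154.97]. Speed limits (degrees/s): [147.25, 147.25, 180, 180, 180, 180].

## Interface

Orientations are given as a 3x3 rotation matrix whose columns are the frame's x, y, z axes.
In Python, from workcell import arm gives the robot as it stands.
- The arm moves only by the tool drive_tool, never from a script. Its argument "moves" is a list of rows, each a list of 4 numbers: the shift along the tool's x, y, z in units of 0.2 m (1.0 is 0.2 m), then the turn about the tool's z in units of 45 degrees (1.0 is 45 degrees). A call has 1 to 20 rows; each row is the pose to reach, as a shift and turn from the pose commanded when the call began, along the tool's axes at that moment; what a row does not reach only later rows make up. A row lasts 1/8 s, in which the tool goes at most 62.5 mm and 10.7 degrees, less where a joint would pass 70% of its speed; a pose out of reach is approached as far as the arm can. A call with a number of a shift or a turn outside -1 to 1 is refused whole. A call with a gripper value outside its range is refused whole. "jaw" is the closure, from -1 (fully open) to 1 (shut), set as the call begins (left out, the last holds). The fingers move at their own pace and stop on an object; "squeeze" is the grip in N (left out, the last holds). Time passes only in rows, so rows that repeat a pose let the fingers close. It gives the time, the measured TCP pose, the force and the opening at its end, in the units of the state.
- arm.state(): the state, without advancing time (a new reading comes with each control period).
- arm.capture(name): name is "scene" or "side" or "wrist"; returns (picture, depth): 480x640x3 uint8, red, green, blue; 480x640 float32, m along the optical axis (not along the pixel's ray), 0 where there is no reading.
- arm.camera_params(name): a dict with "mtx" (3x3 intrinsics, pixels), "k1" (the pictures are not rectified: a ray, as slopes to the right and down, at radius r is drawn at 1 + k1 r^2 times it, then the intrinsics apply), "R" (3x3) and "t" (3): a world point X has camera coordinates R X + t. Camera axes: x right, y down, z forward; pixel columns grow to the right and rows downward; lengths in m; the calibration is good to about 2 mm. A picture is of the moment at which its call begins: read the wrist's pose just before it. camera_params takes no time and is no camera call; for the wrist camera it gives the pose at the moment of the call.
- arm.finish_job(): hands the job in, once; it reports no verdict.
Trained networks look in the newest picture that a camera, given by its name, has taken for a name from the list of things; names that differ only in an ending like _2 or _b are one class to them, and where a whole thing is asked for, a point or a joint stands for the part that bears it (a point fixed in the world has none). Each returns a list of dicts, best first, with "score" (0 to 1); they miss things now and then, are a little off and sometimes report something else, mostly with a low value. They report only what shows in the picture. A call takes as long as a camera call.
- arm.look_for(thing, camera): "at" ([x, y, z] in m, in world coordinates, good to about 4 mm: the middle of the surface that is visible of it).
The state is a dict: "time": time; "joint_pos": joint angles; "joint_velocities": joint speeds; "joint_torque": joint torques, N m; "tcp_pos": TCP position; "eef_rot": TCP orientation; "wrist_force": force on the tool from outside, world axes, zero at the start; "wrist_torque": the same for the moment, N m; "opening": opening from 0.0 (shut) to 1.0 (fully open).
Only numpy, scipy, OpenCV 4.12 (cv2) and the standard library are available. Lean on these libraries where they do the work, as an engineer would, in place of code of your own. Each camera call takes 0.05 s, during which the arm holds its last target.

## Task

The kiln's control box lies on its back on the bench with all three push-to-reset breakers popped out; one has cooled and will reset, the other two will not. Press the breaker buttons slowly one at a time, never harder than 15 N, until you feel one break over with a snap and stay in, and reject any that stays soft and comes back. Then flip to ON only the toggle switch of that same circuit, leaving the other switches off and the things around the box where they lie.

Things in the scene. Friction and masses are not known exactly. Their poses are not given: they have to be found in the camera images.
- control_box: Grey sheet-metal control box, 170 (x) x 250 (y) x 62 mm high, fixed to the bench, lying on its back, open front up; origin under its centre, x roughly away from the robot, y to the left, z up. Three look-alike circuit modules (aluminium plates 158 x 75 mm) lie side by side in it, 77 mm apart along y; each has a breaker button at its -x end and a toggle switch at its +x end.
- bay_1 (a point): On the axis of the breaker button in the left bay (box +y), at the box's rim, 62 mm above the bench; box axes. The plates stand 0 to 8 mm above the rim, each differently. Button: black, 16 mm across, flat top 18 mm above its plate when popped out, so 18 to 26 mm above this point (feel for it); it goes straight down 6.5 mm to a hard stop. Collar round it: 29 mm across, 6.5 mm high.
- bay_2 (a point): The same point for the middle bay. Any bay can hold the one sound breaker; all look alike. The sound one pushes back with 1 N at first touch, rising by some 2 N per mm to about 5.5 N at 2.2 to 2.7 mm in; there it breaks over: it drops by itself to 3.5 mm in, the force falls off suddenly, and it stays in, its top 14.5 mm above the plate.
- bay_3 (a point): The same point for the right bay (box -y). A bad breaker stays soft, with no sudden fall of force, and comes back out when let go: one gives 1 N at first touch and 2.5 N near the stop, the other rises steadily to about 3.5 N at 4.5 mm in and 7 N at the stop. Over 15 N on any button bends the metal strip inside: job spoilt.
- switch_1 (a point): Pivot of the toggle switch in the left bay, given at the box's rim height plus 6 mm (the true pivot is 0 to 8 mm higher, as its plate); box axes; 78 mm along the box's x from bay_1. Steel bat reaching 35 mm from the pivot, 7 mm thick near its end; bushing 12 mm across, up to 9 mm above the plate. OFF leans 26 degrees toward the button (box -x), ON 26 degrees away (box +x).
- switch_2 (a point): The same point for the middle bay, 78 mm along the box's x from bay_2. A switch is over-centre: it takes 1 to 2 N at the end of the bat, and once past upright it falls over to the other side by itself.
- switch_3 (a point): The same point for the right bay, 78 mm along the box's x from bay_3.
- toggle_a (a joint): Toggle switch of module a, one of the three modules (which bay it sits in changes and is not told), rad: 0 OFF (toward the button), 0.9 ON (away from it).
- toggle_b (a joint): Toggle switch of module b, one of the three modules (which bay it sits in changes and is not told), rad: 0 OFF (toward the button), 0.9 ON (away from it).
- toggle_c (a joint): Toggle switch of module c, one of the three modules (which bay it sits in changes and is not told), rad: 0 OFF (toward the button), 0.9 ON (away from it).
- screwdriver: Bystander: screwdriver 170 mm long lying just beyond the box (its +x side); origin at its middle underneath.
- timer: Bystander: round clockwork timer, 64 mm across, 42 mm high, right of the box; origin under its centre.
- cup_purple: Bystander: empty purple plastic cup, 84 mm across, 112 mm high, beyond the timer; origin under its centre.

How it is judged:
By the outcome, as a careful person would: the job done as asked, in the order asked, and still so for the second after the job is handed in, with the robot touching nothing.
It also fails if it takes over 72 s, if anything falls off the work surface, if the arm or the gripper's body presses on something with over 40 N, if the wrist force passes 120 N, or if a joint passes its speed limit or range.

## Working session

There is one attempt and no reset: what is moved stays moved. The work goes in short steps, Python scripts to look and compute and a tool call to move; the robot and the scene stay as the last step left them, time stands still between calls to the robot, and variables do not carry over. Pictures are saved under pics/ and viewed, and the job is handed in when it is done.

Besides the shell and the picture viewer there is one more tool, called after "Call:" in YAML: its name, and indented under it one key for each argument. drive_tool: Moves the arm, as the interface text tells. Its arguments: {"type":"object","properties":{"moves":{"type":"array"},"jaw":{"type":"number"},"squeeze":{"type":"number"}},"required":["moves"]}

```bash
ls; mkdir -p pics
python3 - <<'E'
from workcell import arm
import cv2
s=arm.state()
print(s)
for n in ["scene","side"]:
    p,d=arm.capture(n); cv2.imwrite(f"pics/{n}0.png",p[:,:,::-1])
    c=arm.camera_params(n); print(n,c)
    for t in ["bay_1","switch_1","control_box"]:
        for r in arm.look_for(t,n): print(t,r)
print(arm.nose_length)
E
```

```text
pics
{'time': 0.0, 'joint_pos': array([ 6.49725564e+01,  1.58472874e+01,  8.62936553e+01, -4.23757912e-04,
        7.79622213e+01, -6.93324829e+00]), 'joint_velocities': array([-0.00210155, -0.05435425, -0.08690887,  0.08568747,  0.08437083,
        0.04083502]), 'joint_torque': array([-2.07507022e-03, -4.04576218e+01, -2.37232983e+01,  6.99150469e-02,
        3.42135597e-02, -1.23980776e-04]), 'tcp_pos': array([0.17836439, 0.54606524, 0.21561895]), 'eef_rot': array([[-9.50547604e-01,  3.10577982e-01, -7.55172975e-04],
       [ 3.10578829e-01,  9.50546221e-01, -1.63454852e-03],
       [ 2.10172037e-04, -1.78825692e-03, -9.99998379e-01]]), 'wrist_force': array([0.31799913, 0.21695481, 0.46708558]), 'wrist_torque': array([ 0.00257425, -0.00634055,  0.03068109]), 'opening': 1.0020849309835622}
scene {'mtx': array([[553.97890311,   0.        , 311.74251259],
       [  0.        , 553.97890311, 242.89608507],
       [  0.        ,   0.        ,   1.        ]]), 'k1': -0.03364899666656108, 'R': array([[ 0.83010205, -0.55736411,  0.01660838],
       [-0.42851413, -0.65669355, -0.6205878 ],
       [ 0.35679998,  0.50803428, -0.78396106]]), 't': array([-0.53675845,  0.18585437,  1.00049826])}
bay_1 {'at': [0.4972, -0.1162, 0.0427], 'score': 0.72}
switch_1 {'at': [0.5033, -0.1142, 0.0403], 'score': 0.7}
control_box {'at': [0.4991, -0.1111, 0.0456], 'score': 0.97}
side {'mtx': array([[531.26003676,   0.        , 313.76880749],
       [  0.        , 531.26003676, 241.8271923 ],
       [  0.        ,   0.        ,   1.        ]]), 'k1': 0.05119354637567228, 'R': array([[ 0.98785294, -0.15510771,  0.00938947],
       [-0.08687346, -0.60136086, -0.79424059],
       [ 0.12883931,  0.78377721, -0.60753084]]), 't': array([-0.58123089,  0.04440072,  1.09045543])}
bay_1 {'at': [0.527, -0.1355, 0.0455], 'score': 0.87}
switch_1 {'at': [0.529, -0.1293, 0.0407], 'score': 0.65}
control_box {'at': [0.528, -0.133, 0.0413], 'score': 0.76}
0.011
```

View pics/scene0.png

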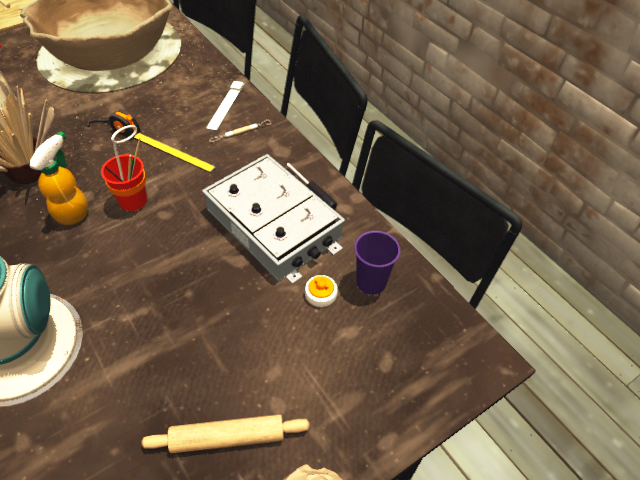

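View pics/side0.png

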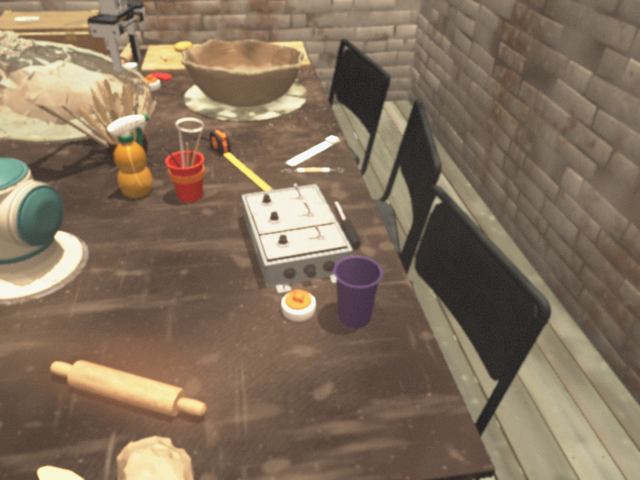

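```bash
cat > h.py <<'E'
import numpy as np, cv2
from workcell import arm
def und(c,px):
    K=c["mtx"]; q=(np.array(px,float)-K[:2,2])/[K[0,0],K[1,1]]
    x=q.copy()
    for _ in range(20): x=q/(1+c["k1"]*(x@x))
    return x
def ray(c,px):
    x=und(c,px); R,t=np.array(c["R"]),np.array(c["t"])
    return -R.T@t, R.T@np.array([x[0],x[1],1.])
def atz(c,px,z):
    o,d=ray(c,px); return o+d*(z-o[2])/d[2]
def atd(c,px,dep):
    o,d=ray(c,px); return o+d*dep
def proj(c,X):
    p=np.array(c["R"])@np.array(X)+c["t"]; x=p[:2]/p[2]; x=x*(1+c["k1"]*(x@x)); K=c["mtx"]
    return K[:2,:2]@x+K[:2,2]
E
python3 - <<'E'
from h import *
for n,box in [("scene",(190,140,350,285)),("side",(235,175,365,300))]:
    p,d=arm.capture(n); c=arm.camera_params(n)
    x0,y0,x1,y1=box; im=cv2.resize(p[y0:y1,x0:x1],None,fx=5 if n=="scene" else 6,fy=5 if n=="scene" else 6 if 0 else 5,interpolation=cv2.INTER_CUBIC) 
    im=cv2.resize(p[y0:y1,x0:x1],None,fx=4.8 if n=="side" else 4,fy=4.8 if n=="side" else 4,interpolation=cv2.INTER_CUBIC)
    cv2.imwrite(f"pics/{n}z.png",im[:600,:800,::-1])
    pts=[(234,189),(256,209),(280,233)] if n=="scene" else [(266,199),(274,216),(283,239)]
    for q in pts:
        print(n,q,d[q[1],q[0]],atd(c,q,d[q[1],q[0]]),atz(c,q,.085))
    q=(321,300) if n=="scene" else (298,315)
    print('timer base',atd(c,q,d[q[1],q[0]]),atz(c,q,0))
    for k in ["timer","cup_purple","screwdriver"]: print(k,arm.look_for(k,n))
E
```

```text
scene (234, 189) 1.1455936 [0.49119799 0.0595496  0.07706671] [0.4881167  0.05244233 0.085     ]
scene (256, 209) 1.1004603 [ 0.49777811 -0.02035219  0.08585322] [ 0.49811987 -0.01966251  0.085     ]
scene (280, 233) 1.0740606 [ 0.50858234 -0.09284121  0.07746986] [ 0.5054987 -0.0982099  0.085    ]
timer base [ 0.50978179 -0.23452101  0.021816  ] [ 5.18184396e-01 -2.23428697e-01  1.11022302e-16]
timer [{'at': [0.516, -0.2217, 0.0296], 'score': 0.57}]
cup_purple [{'at': [0.6296, -0.2451, 0.0732], 'score': 0.56}]
screwdriver [{'at': [0.6619, 0.0041, 0.0215], 'score': 0.79}, {'at': [0.4998, -0.115, 0.0405], 'score': 0.24}]
side (266, 199) 1.1507413 [0.49171088 0.0555797  0.07674982] [0.4909974  0.04275641 0.085     ]
side (274, 216) 1.0895387 [ 0.50197278 -0.01968576  0.08256587] [ 0.50172006 -0.0232094   0.085     ]
side (283, 239) 1.0325726 [ 0.51198109 -0.09624152  0.07969008] [ 0.5113471  -0.10324075  0.085     ]
timer base [ 0.52151612 -0.24159605  0.0156892 ] [ 0.52343259 -0.22615759  0.        ]
timer [{'at': [0.5221, -0.2266, 0.0232], 'score': 0.79}]
cup_purple [{'at': [0.6226, -0.264, 0.0775], 'score': 0.87}]
screwdriver [{'at': [0.6684, -0.0094, 0.0216], 'score': 0.82}]
```

View pics/scenez.png

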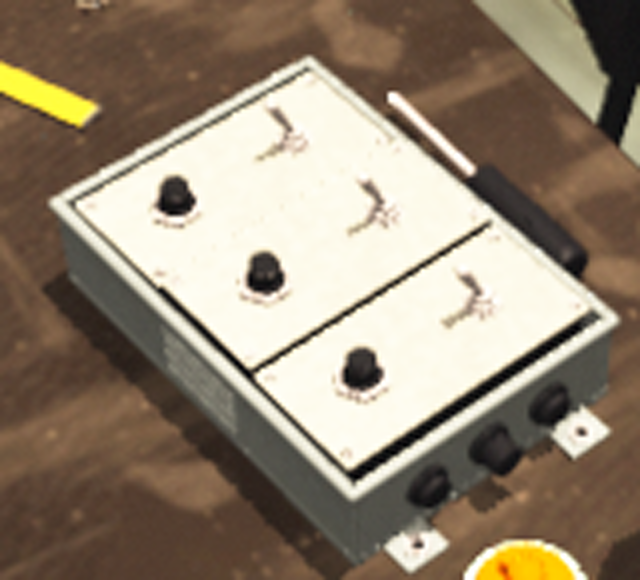

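View pics/sidez.png

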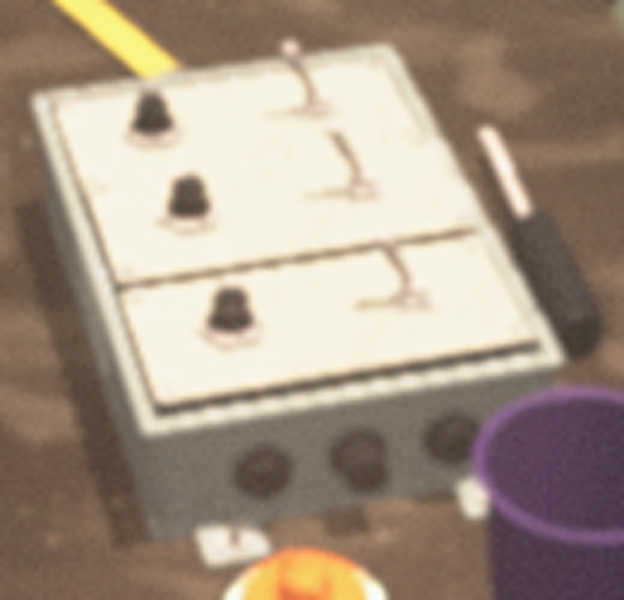

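Run:
```python
from h import *
c=arm.camera_params("wrist"); s=arm.state()
R=c["R"];t=c["t"]; o=-R.T@t
print(s['tcp_pos'],o, s['eef_rot'].T@(o-s['tcp_pos']), 'cam axes in tool',(s['eef_rot'].T@R.T).round(3), c["mtx"],c["k1"])
c=arm.camera_params("scene")
p,d=arm.capture("scene")
for q in [(125,130),(130,200),(50,150),(68,205),(120,150)]: print(q,atd(c,q,d[q[1],q[0]]))
# max height in the corridor
h=[]
for v in range(0,480,3):
  for u in range(0,640,3):
    if d[v,u]>0:
      X=atd(c,(u,v),d[v,u])
      if 0.1<X[0]<0.7 and -.3<X[1]<.65: h.append(X)
h=np.array(h)
for y in np.arange(-.3,.65,.1):
  print(round(y,2),[round(float(h[(abs(h[:,0]-x)<.05)&(abs(h[:,1]-y)<.05)][:,2].max(initial=-1)),2) for x in np.arange(.15,.7,.1)])
```

```text
[0.17860345 0.54658466 0.21651511] [0.10168495 0.57143515 0.38311764] [ 0.08082937 -0.00024721 -0.16660418] cam axes in tool [[-0.    -0.96  -0.279]
 [ 1.    -0.     0.001]
 [-0.001 -0.279  0.96 ]] [[371.69155073   0.         320.76126923]
 [  0.         371.69155073 242.2911722 ]
 [  0.           0.           1.        ]] 0.014301748905558426
(125, 130) [0.3857136  0.42204037 0.02626194]
(130, 200) [0.30524674 0.18633886 0.03856026]
(50, 150) [0.20376163 0.24825254 0.18371482]
(68, 205) [0.18934609 0.22340607 0.0583838 ]
(120, 150) [0.35409068 0.39143696 0.00065899]
-0.3 [0.03, 0.0, 0.0, 0.01, 0.11, 0.11]
-0.2 [0.0, 0.0, 0.01, 0.03, 0.11, 0.12]
-0.1 [0.0, 0.0, 0.01, 0.07, 0.1, 0.07]
0.0 [0.01, 0.01, 0.01, 0.09, 0.11, 0.07]
0.1 [0.0, 0.0, 0.0, 0.08, 0.1, 0.07]
0.2 [0.19, 0.19, 0.21, 0.01, 0.0, 0.01]
0.3 [0.19, 0.19, 0.1, 0.01, 0.01, 0.01]
0.4 [0.2, 0.18, 0.06, 0.06, 0.01, 0.01]
0.5 [0.17, 0.19, 0.06, 0.06, 0.0, 0.01]
0.6 [0.1, 0.0, 0.17, 0.17, 0.16, 0.02]
```

Call:
drive_tool:
  moves:
    - [0, 0, -0.3, 0]
    - [-0.1, -0.1, -0.5, 0]
    - [-0.3, -0.27, -0.5, 0]
    - [-0.5, -0.46, -0.5, 0]
    - [-0.7, -0.64, -0.5, 0]
    - [-0.9, -0.82, -0.5, 0]
    - [-1, -0.91, -0.5, 0]
  jaw: 1

```text
time: 1.72
tcp_pos: [0.313, 0.3093, 0.3168]
eef_rot: [[-0.95, 0.313, 0.001], [0.313, 0.95, -0.0], [-0.001, 0.0, -1.0]]
wrist_force: [0.2, 0.7, 0.3]
opening: 0.291
```

Call:
drive_tool:
  moves:
    - [-0.2, -0.18, 0, 0]
    - [-0.4, -0.36, 0, 0]
    - [-0.6, -0.55, 0, 0]
    - [-0.8, -0.73, 0, 0]
    - [-1, -0.91, 0, 0]

```text
time: 2.35
tcp_pos: [0.4464, 0.0747, 0.3168]
eef_rot: [[-0.95, 0.311, 0.001], [0.311, 0.95, 0.0], [-0.001, 0.001, -1.0]]
wrist_force: [0.3, 0.2, -0.8]
opening: 0.004
```

Call:
drive_tool:
  moves:
    - [-0.2, -0.18, 0, -0.2]
    - [-0.3, -0.3, 0, -0.4]
    - [-0.3, -0.38, 0, -0.56]
    - [-0.3, -0.38, 0, -0.56]

```text
time: 2.85
tcp_pos: [0.4791, -0.0153, 0.3164]
eef_rot: [[-0.993, -0.12, -0.0], [-0.12, 0.993, 0.0], [0.0, 0.0, -1.0]]
wrist_force: [0.3, -0.4, 0.6]
opening: 0.002
```

Run:
```python
from h import *
s=arm.state(); print(s['time'],s['tcp_pos'],s['eef_rot'].round(3),s['joint_pos'])
c=arm.camera_params("wrist"); p,d=arm.capture("wrist"); cv2.imwrite("pics/w1.png",p[:,:,::-1]); np.savez("w1.npz",d=d,**c)
for t in ["bay_1","switch_1","control_box"]:
    for r in arm.look_for(t,"wrist"): print(t,r)
for X in [(.491,.053,.085),(.498,-.02,.085),(.507,-.098,.085)]: print(proj(c,X))
```

```text
2.85 [ 0.47910413 -0.01534702  0.31637737] [[-0.993 -0.12  -0.   ]
 [-0.12   0.993  0.   ]
 [ 0.     0.    -1.   ]] [-1.01677323e+01  4.96651931e+00  8.61267256e+01  1.06441762e-02
  8.89214422e+01 -1.07059996e+02]
bay_1 {'at': [0.4926, -0.018, 0.0626], 'score': 0.74}
switch_1 {'at': [0.4957, -0.0217, 0.06], 'score': 0.75}
control_box {'at': [0.4923, -0.0256, 0.0581], 'score': 0.71}
[381.2845731  229.34296046]
[314.84622976 227.75552414]
[243.56641943 227.37240651]
```

View pics/w1.png

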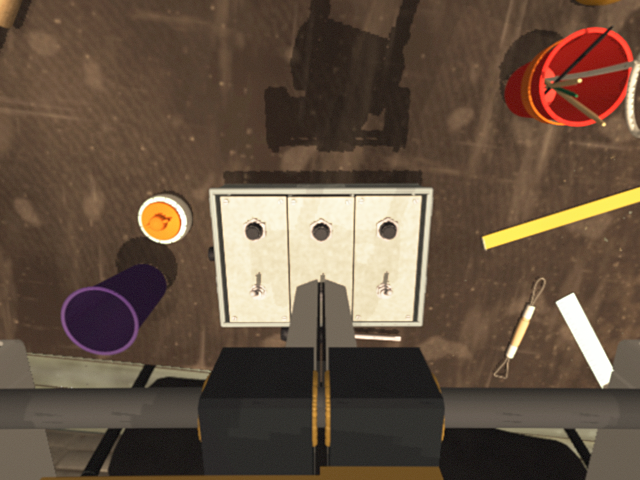

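Run:
```python
from h import *
c=arm.camera_params("wrist"); p,d=arm.capture("wrist")
im=cv2.resize(p[180:335,200:440],None,fx=3.3,fy=3.3,interpolation=cv2.INTER_CUBIC); cv2.imwrite("pics/w1z.png",im[:,:,::-1])
for q in [(254,231),(321,231),(388,230)]:
    print(q,atd(c,q,d[q[1],q[0]]),atz(c,q,.084), d[q[1]-3:q[1]+4,q[0]].round(4))
for q in [(211,190),(432,188),(422,325),(219,327)]: print(atz(c,q,.062))
for q in [(235,255),(300,255),(340,250),(370,255)]: print('plate',atd(c,q,np.median(d[q[1]-4:q[1]+5,q[0]-4:q[0]+5])))
```

```text
(254, 231) [ 0.51093054 -0.08492778  0.08261907] [ 0.51054393 -0.08471811  0.084     ] [0.4137 0.4126 0.4138 0.4136 0.4149 0.4153 0.4146]
(321, 231) [ 0.50067189 -0.01111761  0.08674628] [ 0.50137768 -0.0110276   0.084     ] [0.4101 0.4077 0.4091 0.4093 0.4093 0.4095 0.4084]
(388, 230) [0.49203672 0.06335194 0.07992881] [0.4910953  0.06246892 0.084     ] [0.4157 0.4147 0.4153 0.4161 0.4146 0.4169 0.4171]
[ 0.47485364 -0.13980935  0.062     ]
[0.44176649 0.10801562 0.062     ]
[0.61271541 0.13109638 0.062     ]
[ 0.64706596 -0.12258108  0.062     ]
plate [ 0.54831117 -0.10795309  0.0638621 ]
plate [ 0.53733984 -0.03139003  0.06828167]
plate [0.52551471 0.01439977 0.06806794]
plate [0.52902308 0.05123525 0.06238409]
```

View pics/w1z.png

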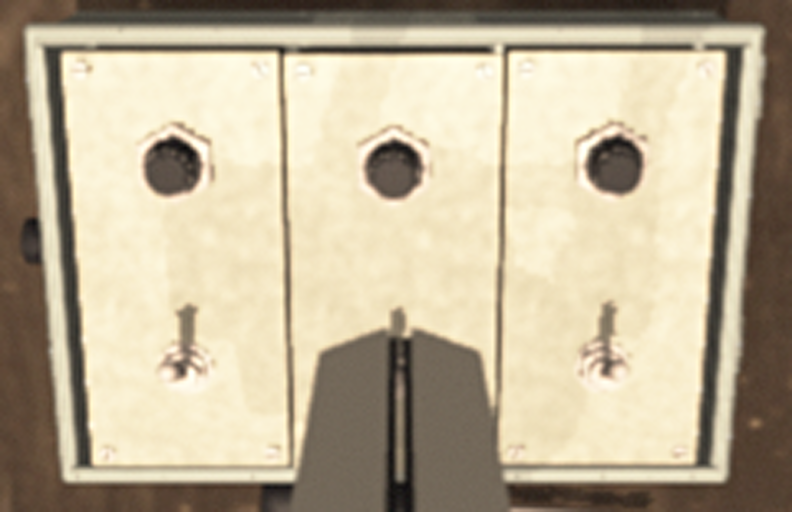

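Run:
```python
from h import *
a={"scene":[(175/4+190,186/4+140),(265/4+190,262/4+140),(361/4+190,357/4+140)],"side":[(152/4.8+235,98/4.8+175),(189/4.8+235,181/4.8+175),(231/4.8+235,296/4.8+175)]}
zs=[.080,.0865,.0825]
for n in a:
    c=arm.camera_params(n)
    for q,z in zip(a[n],zs): print(n,atz(c,q,z))
c=arm.camera_params("wrist")
W=[]
for q,z in zip([(388,230),(321,231),(254,231)],zs): W.append(atz(c,q,z)); print(W[-1])
for q,z in zip([(615/3.3+200,163/3.3+180),(393/3.3+200,169/3.3+180),(172/3.3+200,165/3.3+180)],zs): print(atz(c,q,z))
```

```text
scene [0.49308969 0.06348802 0.08      ]
scene [ 0.50266655 -0.01304945  0.0865    ]
scene [ 0.51188842 -0.08870385  0.0825    ]
side [0.49407929 0.06462074 0.08      ]
side [ 0.5034735 -0.0136491  0.0865   ]
side [ 0.51271122 -0.0924967   0.0825    ]
[0.49197632 0.06333804 0.08      ]
[ 0.50072997 -0.01110071  0.0865    ]
[ 0.51099725 -0.08493316  0.0825    ]
[0.49151312 0.06140229 0.08      ]
[ 0.50123012 -0.01315857  0.0865    ]
[ 0.51010998 -0.08708835  0.0825    ]
```

Call:
drive_tool:
  moves:
    - [-0.05, 0, 0.2, 0]
    - [-0.116, 0, 0.5, 0]
    - [-0.116, 0, 0.75, 0]
    - [-0.116, 0, 0.95, 0]
    - [-0.116, 0, 1, 0]
    - [-0.116, 0, 1, 0]

```text
time: 3.85
tcp_pos: [0.5027, -0.0113, 0.1169]
eef_rot: [[-0.992, -0.124, 0.0], [-0.124, 0.992, 0.0], [-0.0, -0.0, -1.0]]
wrist_force: [0.7, 1.1, 0.4]
opening: 0.006
```

Call:
drive_tool:
  moves:
    - [0, 0, 0.02, 0]
    - [0, 0, 0.04, 0]
    - [0, 0, 0.06, 0]
    - [0, 0, 0.06, 0]

```text
time: 4.35
tcp_pos: [0.502, -0.0117, 0.1044]
eef_rot: [[-0.992, -0.124, -0.0], [-0.124, 0.992, 0.0], [0.0, 0.0, -1.0]]
wrist_force: [0.1, 0.4, -1.3]
opening: 0.005
```

Run:
```python
from h import *
s=arm.state(); print(s['time'],s['tcp_pos'],s['wrist_force'])
p,d=arm.capture("wrist"); cv2.imwrite("pics/w2.png",p[:,:,::-1])
s=arm.state(); print(s['time'],s['tcp_pos'],s['wrist_force'])
```

```text
4.35 [ 0.502039   -0.01165116  0.10436392] [ 0.06655756  0.43405111 -1.27262618]
4.4 [ 0.50214492 -0.01166039  0.10446879] [-0.25952768  0.32081068 -0.16249825]
```

View pics/w2.png

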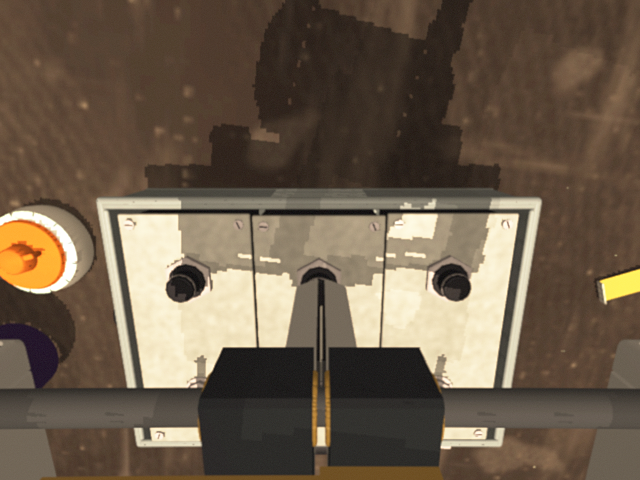

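Call:
drive_tool:
  moves:
    - [0, 0, 0.01, 0]
    - [0, 0, 0.02, 0]
    - [0, 0, 0.025, 0]
    - [0, 0, 0.025, 0]

```text
time: 4.9
tcp_pos: [0.5021, -0.0116, 0.0993]
eef_rot: [[-0.992, -0.124, -0.0], [-0.124, 0.992, 0.0], [0.0, 0.0, -1.0]]
wrist_force: [0.5, 0.1, 0.1]
opening: 0.004
```

```bash
cat > f.py <<'E'
from h import *
F=[];Z=[]
for i in range(6):
    s=arm.state(); F.append(s['wrist_force']); Z.append(s['tcp_pos'])
    if i<5: arm.capture("side")
print(round(s['time'],2),'tcp',np.mean(Z,0).round(4),'F',np.mean(F,0).round(2),'sd',np.std(F,0).round(2))
E
python3 f.py
```

```text
5.15 tcp [ 0.5022 -0.0116  0.0995] F [ 0.17 -0.1  -0.34] sd [0.33 0.4  0.52]
```

Call:
drive_tool:
  moves:
    - [0, 0, 0.005, 0]
    - [0, 0, 0.005, 0]

```text
time: 5.4
tcp_pos: [0.5024, -0.0117, 0.0986]
eef_rot: [[-0.992, -0.124, 0.0], [-0.124, 0.992, 0.0], [-0.0, -0.0, -1.0]]
wrist_force: [0.2, 0.4, 1.5]
opening: 0.004
```

```bash
python3 f.py
```

```text
5.65 tcp [ 0.5024 -0.0117  0.0986] F [-0.09  0.25  1.46] sd [0.27 0.62 0.28]
```

Call:
drive_tool:
  moves:
    - [0, 0, 0.005, 0]
    - [0, 0, 0.005, 0]

```text
time: 5.9
tcp_pos: [0.5024, -0.0117, 0.0976]
eef_rot: [[-0.992, -0.124, 0.0], [-0.124, 0.992, 0.0], [-0.0, -0.0, -1.0]]
wrist_force: [0.8, -0.1, 2.8]
opening: 0.006
```

```bash
python3 f.py
```

```text
6.15 tcp [ 0.5024 -0.0117  0.0976] F [ 0.16 -0.08  3.31] sd [0.54 0.33 0.38]
```

Call:
drive_tool:
  moves:
    - [0, 0, 0.005, 0]
    - [0, 0, 0.005, 0]

```text
time: 6.4
tcp_pos: [0.5024, -0.0116, 0.0966]
eef_rot: [[-0.992, -0.124, 0.0], [-0.124, 0.992, 0.0], [-0.0, -0.0, -1.0]]
wrist_force: [0.3, -0.0, 5.6]
opening: 0.003
```

```bash
python3 f.py
```

```text
6.65 tcp [ 0.5024 -0.0117  0.0966] F [-0.2   0.1   5.08] sd [0.56 0.34 0.33]
```

Call:
drive_tool:
  moves:
    - [0, 0, 0.0025, 0]
    - [0, 0, 0.0025, 0]

```text
time: 6.9
tcp_pos: [0.5018, -0.0116, 0.0955]
eef_rot: [[-0.992, -0.124, -0.001], [-0.124, 0.992, 0.0], [0.001, 0.0, -1.0]]
wrist_force: [-0.2, 0.1, -0.1]
opening: 0.004
```

```bash
python3 f.py
```

```text
7.15 tcp [ 0.5018 -0.0116  0.0955] F [-0.07 -0.25  0.12] sd [0.53 0.43 0.24]
```

Call:
drive_tool:
  moves:
    - [0, 0, 0.0025, 0]
    - [0, 0, 0.0025, 0]

```text
time: 7.4
tcp_pos: [0.5021, -0.0116, 0.0953]
eef_rot: [[-0.992, -0.124, -0.0], [-0.124, 0.992, 0.0], [0.0, 0.0, -1.0]]
wrist_force: [-0.4, -0.2, 0.1]
opening: 0.005
```

```bash
python3 f.py
```

```text
7.65 tcp [ 0.5022 -0.0116  0.0954] F [-0.08 -0.02  0.1 ] sd [0.45 0.15 0.43]
```

Call:
drive_tool:
  moves:
    - [0, 0, -0.02, 0]
    - [0, 0, -0.1, 0]
    - [0.1, 0, -0.3, 0]
    - [0.25, 0, -0.5, 0]
    - [0.35, 0, -0.6, 0]
    - [0.35, 0, -0.6, 0]

```text
time: 8.4
tcp_pos: [0.4329, -0.0205, 0.2173]
eef_rot: [[-0.992, -0.123, 0.004], [-0.123, 0.992, -0.001], [-0.004, -0.001, -1.0]]
wrist_force: [0.8, 0.3, -1.0]
opening: 0.006
```

Run:
```python
from h import *
s=arm.state(); print(s['time'],s['tcp_pos'],s['wrist_force'])
c=arm.camera_params("wrist");p,d=arm.capture("wrist"); cv2.imwrite("pics/w3.png",p[:,:,::-1])
for n in ["side","scene"]:
    q,_=arm.capture(n); cv2.imwrite(f"pics/{n}3.png",cv2.resize(q[130:300,190:370],None,fx=3.4,fy=3.4,interpolation=cv2.INTER_CUBIC)[:,:,::-1])
for X in [(.5796,-.0025,.076),(.502,-.012,.0845)]: print(proj(c,X))
x=np.array([.993,.12,0]); y=np.array([-.12,.993,0])
b=np.array([.502,-.012,.0845])
for i in (-1,0,1):
  for z in (.0845,.088) if i==0 else (.083,): print('btn',i,proj(c,b*[1,1,0]+y*.077*i+[0,0,z]))
for q in [(0,0)]: pass
```

```text
8.4 [ 0.43294381 -0.02048647  0.21727677] [ 0.78973529  0.32443717 -0.95686123]
[321.15583178 379.6574976 ]
[321.31910388 310.22128718]
btn -1 [234.76243949 309.18814002]
btn 0 [321.31910388 310.22128718]
btn 0 [321.31866004 312.05314258]
btn 1 [407.90330615 309.81108913]
```

View pics/w3.png

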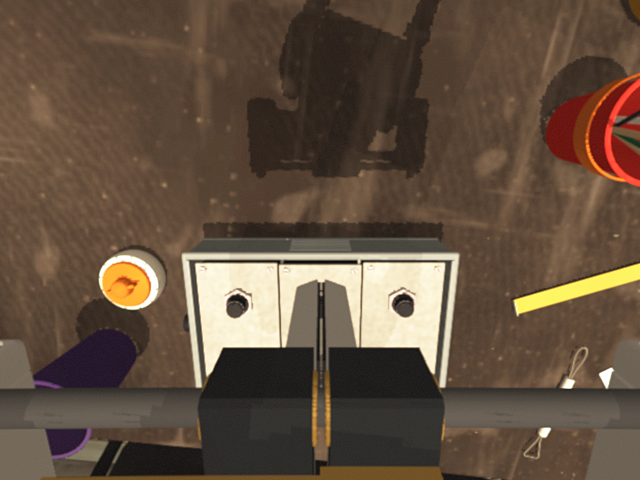

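View pics/side3.png

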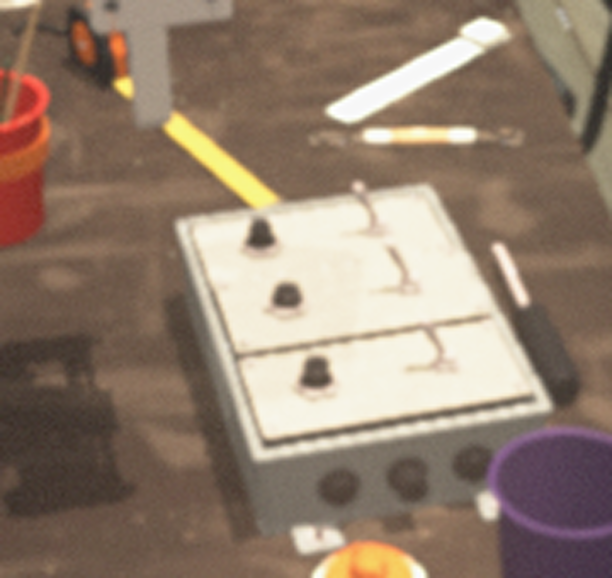

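Run:
```python
from h import *
c=arm.camera_params("side")
f=lambda X:((proj(c,X)-[190,130])*3.4).round(0)
P=np.array([.5796,-.0025,.076]);x=np.array([.993,.12,0])
print('base',f(P),'tip',f(P-x*.0153+[0,0,.0315]),'tipON',f(P+x*.0153+[0,0,.0315]),'button',f((.502,-.012,.0844)))
for q in [(393,250),(389,246)]: print(atz(c,(q[0]/3.4+190,q[1]/3.4+130),.1065))
print(atz(c,(405/3.4+190,287/3.4+130),.076), atz(c,(286/3.4+190,291/3.4+130),.0844))
```

```text
base [409. 275.] tip [384. 236.] tipON [433. 229.] button [284. 283.]
[ 0.56750608 -0.0188908   0.1065    ]
[ 0.56574844 -0.01422494  0.1065    ]
[ 0.57553689 -0.01471194  0.076     ] [ 0.50216322 -0.02089975  0.0844    ]
```

View pics/scene3.png

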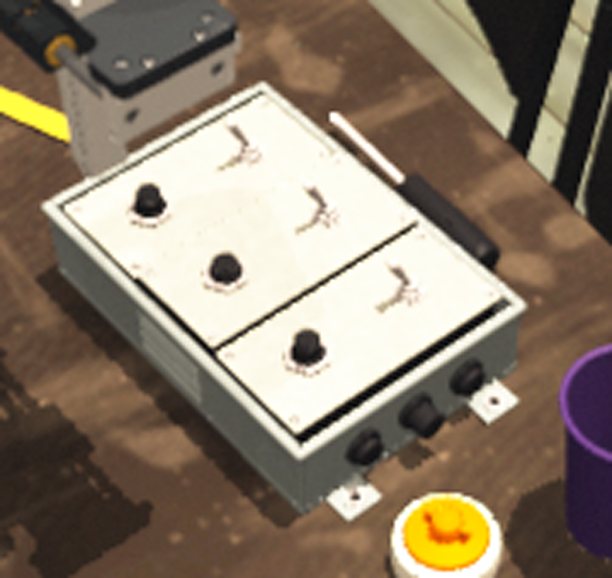

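Call:
drive_tool:
  moves:
    - [-0.2, 0, 0, 0]
    - [-0.4, -0.01, 0, 0]
    - [-0.569, -0.012, 0.1, 0]
    - [-0.569, -0.012, 0.25, 0]
    - [-0.569, -0.012, 0.35, 0]
    - [-0.569, -0.012, 0.45, 0]
    - [-0.569, -0.012, 0.5, 0]
    - [-0.569, -0.012, 0.545, 0]
    - [-0.569, -0.012, 0.545, 0]

```text
time: 9.68
tcp_pos: [0.5458, -0.0085, 0.1058]
eef_rot: [[-0.992, -0.124, -0.001], [-0.124, 0.992, 0.0], [0.001, 0.0, -1.0]]
wrist_force: [0.3, -0.3, 0.1]
opening: 0.003
```

```bash
python3 f.py
python3 - <<'E'
from h import *
for n in ["side","scene"]:
    q,_=arm.capture(n); cv2.imwrite(f"pics/{n}4.png",cv2.resize(q[130:300,190:370],None,fx=3.4,fy=3.4,interpolation=cv2.INTER_CUBIC)[:,:,::-1])
E
```

```text
9.93 tcp [ 0.5463 -0.0086  0.1068] F [ 0.05 -0.2  -0.34] sd [0.33 0.29 0.43]
```

View pics/side4.png

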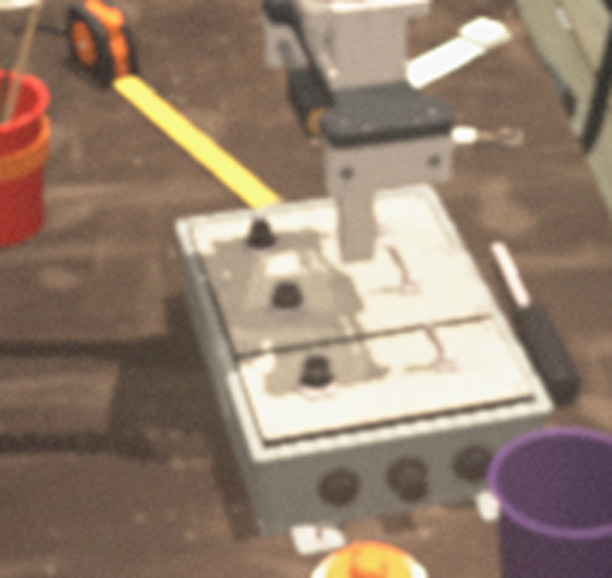

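View pics/scene4.png

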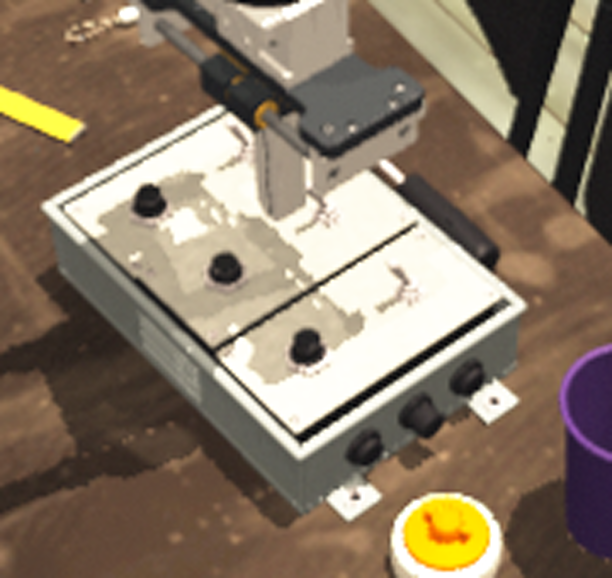

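Call:
drive_tool:
  moves:
    - [-0.02, 0, 0, 0]
    - [-0.04, 0, 0, 0]
    - [-0.055, 0, 0, 0]
    - [-0.07, 0, 0, 0]
    - [-0.085, 0, 0, 0]
    - [-0.1, 0, 0, 0]
    - [-0.115, 0, 0, 0]
    - [-0.13, 0, 0, 0]
    - [-0.14, 0, 0, 0]
    - [-0.15, 0, 0, 0]
    - [-0.155, 0, 0, 0]
    - [-0.155, 0, 0, 0]

```text
time: 11.52
tcp_pos: [0.5768, -0.0047, 0.1065]
eef_rot: [[-0.992, -0.124, 0.0], [-0.124, 0.992, 0.0], [-0.0, 0.0, -1.0]]
wrist_force: [0.3, 0.2, -0.0]
opening: 0.005
```

```bash
python3 f.py
python3 - <<'E'
from h import *
for n in ["side","scene"]:
    q,_=arm.capture(n); cv2.imwrite(f"pics/{n}5.png",cv2.resize(q[130:300,190:370],None,fx=3.4,fy=3.4,interpolation=cv2.INTER_CUBIC)[:,:,::-1])
E
```

```text
11.78 tcp [ 0.5767 -0.0048  0.1065] F [0.16 0.16 0.09] sd [0.59 0.34 0.28]
```

View pics/side5.png

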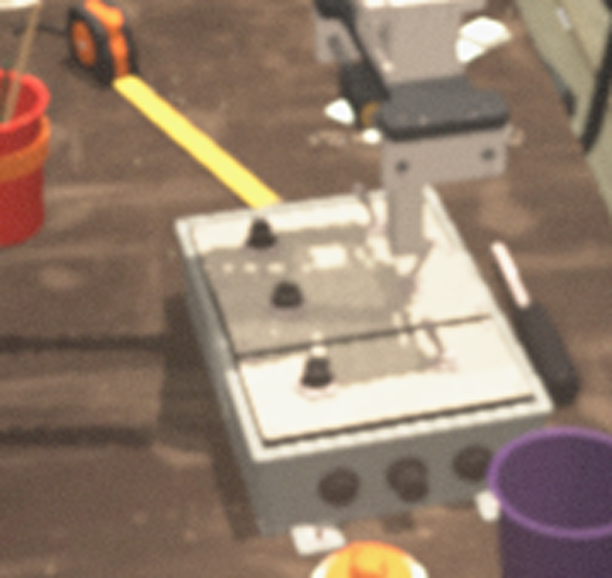

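Call:
drive_tool:
  moves:
    - [0.03, 0, 0, 0]
    - [0.08, 0, 0, 0]
    - [0.1, 0, -0.1, 0]
    - [0.1, 0, -0.35, 0]
    - [0.3, 0, -0.6, 0]
    - [0.55, 0, -0.8, 0]
    - [0.75, 0, -0.9, 0]
    - [0.75, 0, -0.9, 0]
    - [0.75, 0, -0.9, 0]

```text
time: 13.0
tcp_pos: [0.4279, -0.0233, 0.2862]
eef_rot: [[-0.992, -0.123, 0.001], [-0.123, 0.992, 0.0], [-0.001, 0.0, -1.0]]
wrist_force: [-0.4, -1.2, -0.8]
opening: 0.008
```

```bash
python3 f.py
python3 - <<'E'
from h import *
ims=[]
for n in ["side","scene"]:
    q,_=arm.capture(n); ims.append(cv2.resize(q[130:310,190:380],None,fx=2.1,fy=3,interpolation=cv2.INTER_CUBIC)[:,:,::-1])
    for t in ["timer","cup_purple","screwdriver"]: print(n,t,arm.look_for(t,n)[:1])
    cv2.imwrite(f"pics/{n}6.png",cv2.resize(q[130:310,190:380],None,fx=3.3,fy=3.3,interpolation=cv2.INTER_CUBIC)[:,:,::-1])
E
```

```text
13.25 tcp [ 0.4282 -0.0232  0.2856] F [-0.01 -0.29 -0.23] sd [0.42 0.53 0.6 ]
side timer [{'at': [0.524, -0.2263, 0.0232], 'score': 0.82}]
side cup_purple [{'at': [0.623, -0.2611, 0.0764], 'score': 0.73}]
side screwdriver [{'at': [0.6677, -0.0118, 0.0222], 'score': 0.97}]
scene timer [{'at': [0.5182, -0.2221, 0.0238], 'score': 0.98}]
scene cup_purple [{'at': [0.6292, -0.2437, 0.078], 'score': 0.85}]
scene screwdriver [{'at': [0.6635, -0.001, 0.0226], 'score': 0.66}]
```

View pics/side6.png

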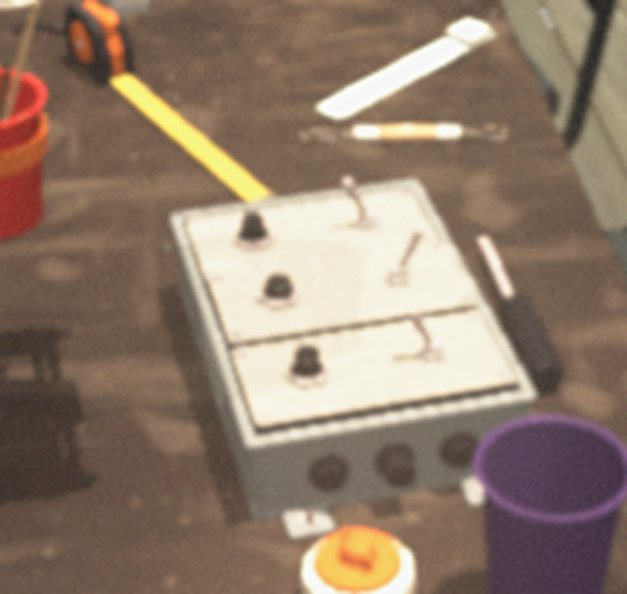

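View pics/scene6.png

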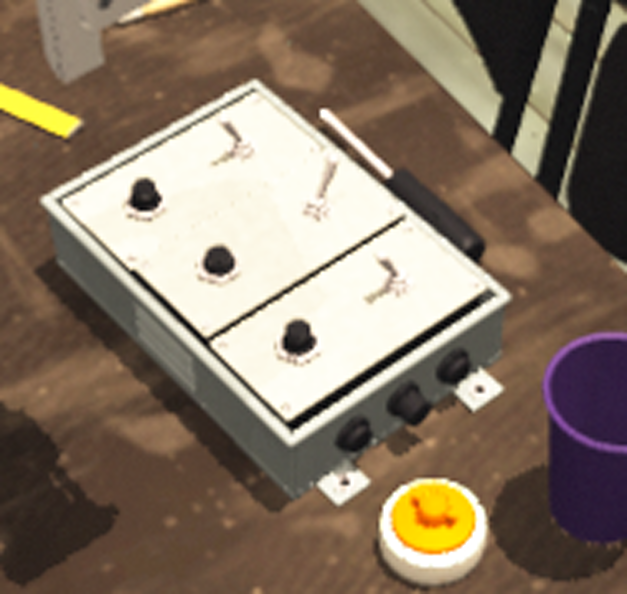

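Middle switch ON (bat leans +x), the other two OFF, the middle button still in, and the objects around the box where they were.

```bash
python3 -c "
from workcell import arm
print(arm.finish_job(), arm.state()['time'])"
```

```text
the job is handed in; nothing more can be done
the job is handed in; nothing more can be done
```

The middle breaker was the sound one: I reset it, switched its circuit ON and handed the job in at about 13.5 s of the 72 s allowed.

**Breaker:** I pressed the middle button first. The force rose by about 2 N per mm to roughly 5.1 N at about 2.2 mm in, then fell suddenly to 0 on the next 0.5 mm step. It broke over and stayed in. I never pressed the left and right breakers, so neither has been touched. The highest single reading on the button was 5.6 N, well under 15 N.

**Switch:** I pushed the middle toggle from the button side until it went past upright and fell to ON by itself.

**Last checks:**
- The side and scene pictures taken after I backed off show the middle button still low and its bat leaning away from it. The other two buttons are out and their switches OFF.
- The network finds the timer, cup and screwdriver within about 6 mm of their first positions. That is close to its own error, and nothing in the pictures looks moved.
- The gripper was clear of everything, with wrist force about zero.
- My readings of the box from different cameras disagreed by up to about 10 mm in y, mostly because the buttons are blurred in the side and scene pictures. I relied on the wrist picture, and both contacts landed where planned.

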